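# Seat the thermometer probe in the one clear well of the dry-block calibrator

### The job

Take the orange cordless thermometer probe out of its sloping rest and push it fully home, collar down on the metal block, in the one clear well of the white dry-block calibrator, then let go of it. Two of the three wells still have a soft rubber transit plug deep inside, out of sight, and only feeling with the probe tells which: feel gently, do not force a plug down or press hard on the block, do not let the probe fall, and leave the white bottle, the vial and the label roll where they are.

Things in the scene. Friction and masses are not known exactly. Their poses are not given: they have to be found in the camera images.
- probe_grip (a point): centre of the orange handle of the probe (140 mm, about 70 g), the place to grasp; z runs from tip to handle. Handle 24 x 24 mm square, sides facing x and y, 54 mm long (27 mm either way of here). Below it a round steel collar, diameter 19 mm, 6 mm thick, its underside 33 mm below here along the probe; then the shaft. At the start it stands in the sloping rest
- probe_tip (a point): end of the probe's round steel shaft (diameter 10 mm, 80 mm long from the collar, tapered over the last 4 mm to 5 mm across), 113 mm from the handle's centre along the probe's -z; same axes as probe_grip
- rest_mouth (a point): centre of the mouth of the blue sleeve of the fixed probe rest, 96 mm above the bench; z vertical. The sleeve (outside 21 mm, bore 13 mm) leans 25 degrees from vertical toward this frame's -x. The probe sits in it with 1.5 mm play all round, collar on the rim, and is drawn out 80 mm along the sleeve's axis. Base 110 x 66 x 12 mm
- heater: white dry-block calibrator, fixed to the bench, 144 x 180 mm and 88 mm high, with an aluminium block (56 x 150 mm) in its top that stands up to 96 mm above the bench. Origin at the centre of its underside, z up, y along the row of wells, display on the -x side
- well_1 (a point): centre of the mouth of the first well (y = +45 mm on the calibrator), at the block's top, 96 mm above the bench. The wells are vertical, diameter 12.5 mm, chamfer 1.5 mm, 84 mm deep. In a plugged well the probe's tip is stopped 35 mm below the mouth; in the clear one the collar lands on the block with the tip 80 mm below the mouth
- well_2 (a point): mouth of the middle well (y = 0 on the calibrator), like well_1
- well_3 (a point): mouth of the third well (y = -45 mm on the calibrator), like well_1
- plug_a (a joint): how far one of the two hidden rubber plugs (in which well is not known) is pressed down, in m; it springs back, about 5 N per mm; 4 mm or more (20 N) counts as forced
- plug_b (a joint): the same for the other rubber plug
- label_roll: roll of white labels lying on the bench, diameter 58, height 28 mm, origin under its centre; bystander
- vial: brown vial with red cap, diameter 22, height 45 mm, origin under its centre; bystander
- bottle_white: white reagent bottle with blue cap, 35 x 58 x 78 mm, origin under its centre; bystander
Mind the look-alikes: they are no part of the job. Of the things that look like the part that bears probe_grip, the larger one is meant.

How it is judged (in metres and radians):
On the way:
1. the probe is drawn right out of the rest (distance between probe_tip and rest_mouth above 0.02 m and height (world z) of probe_tip above 0.1 m), for 0.1 s.
At the end, for the whole second after the job is handed in: The probe stands still and upright (within 3.5 degrees) in the clear well, its tip within 4 mm of the well's axis and at least 76 mm below the well's mouth (the collar within 4 mm of the block), released (z of probe_tip in the frame of heater between 0.008 and 0.02 m and (horizontal distance between probe_tip and well_1 below 0.004 m or horizontal distance between probe_tip and well_2 below 0.004 m or horizontal distance between probe_tip and well_3 below 0.004 m) and angle between the z axis of probe_grip and the z axis of heater, either way round below 0.06 rad and linear speed of probe below 0.02 m/s); the robot touches nothing.
It fails at once if a rubber plug is forced down by 4 mm or more (value of joint any of plug_a, plug_b above 0.004 m).
It fails at once if the probe is pressed on the calibrator with more than 45 N (contact force between probe and heater above 45 N).
It fails at once if the probe is let fall (faster than 0.6 m/s with no finger on it) (linear speed of probe above 0.6 m/s and contact force between the fingers and probe below 0.1 N).
It fails at once if the white bottle, the vial or the label roll is moved by more than 20 mm (distance of any of label_roll, vial, bottle_white from where it was at the start of the episode above 0.02 m).
It also fails if it takes over 54 s, if anything falls off the work surface, if the arm or the gripper's body presses on something with over 40 N, if the wrist force passes 120 N, or if a joint passes its speed limit or range.

### The arm

A 6-joint arm with a two-finger parallel gripper is mounted at the origin on a cart in front of the work surface, level with it; the furniture and walls round the work are solid. World frame = base frame: x ahead of the robot, y to its left, z up, the work surface at z = 0. Lengths are in mm, angles in degrees, forces in N, time in s.
With the tool pointing down it reaches from about 300 to 850 mm from the base axis. Payload 4.2 kg.
Tool frame: the origin (TCP) lies at the very end of the fingers, on their centre line; the grasp point (between the pads) lies 19 mm behind it (env.grasp_offset is the distance from the TCP to the grasp point, in mm); z points along the fingers, y is the line along which they close (so a half turn about z gives the same grasp; the last joint's range is limited). The gripper opens to 91 mm and grips with 3 to 60 N. Pads are 32 mm wide; open, the fingers measure 118 mm over their backs; the gripper's body (76 mm by 178 mm) begins 60 mm behind the grasp point.
Start: joints at [67.265, 18.312, 89.639, -0, 72.044, -1.146], TCP at [211.573, 534.678, 213.976] pointing down, gripper open.
Joint ranges: [-177.97, 177.97], [-48.28, 115.42], [12.27, 149.76], [-77.06, 257.06], [2.81, 150.46], [-146.56, 146.56]. Speed limits (degrees/s): [147.25, 147.25, 180, 180, 180, 180].

### API

Orientations are given as [roll, pitch, yaw] about the fixed x, y, z axes, in that order (R = Rz(yaw) Ry(pitch) Rx(roll)).
In Python, from workcell import env gives the robot as it stands. The module is installed in compiled form; this text tells all that it offers.
- The arm moves only by the tool send_rows, never from a script. Its argument "motion" is a list of rows, each an object of numbers: "tx", "ty", "tz": the shift along the tool's x, y, z in units of 500 mm (1.0 is 500 mm); "rx", "ry", "rz": the turn, a rotation vector about the tool's x, y, z in units of 30 degrees (1.0 is 30 degrees); "gripper": the closure, from -1 (fully open) to 1 (shut). In form: [{"tx": .., "ty": .., "tz": .., "rx": .., "ry": .., "rz": .., "gripper": ..}, ...]. A call has 1 to 12 rows; each row shifts and turns the commanded pose from where the row before left it, along the tool's axes as they then stand; what a row does not reach is not made up. A row lasts 1/8 s, in which the tool goes at most 62.5 mm and 10.7 degrees, less where a joint would pass 70% of its speed; a pose out of reach is approached as far as the arm can. A call with a number of a shift or a turn outside -1 to 1 is refused whole. A call with a gripper value outside its range is refused whole. The fingers move at their own pace and stop on an object; "grip_force" is the grip in N (left out, the last holds). Time passes only in rows, so rows that do not move let the fingers close. It gives the time, the measured TCP pose, the force, the opening and the grip force at its end, in the units of the state.
- env.state(): the state, without advancing time (a new reading comes with each control period).
- env.grab_frame(name): name is "scene" or "top"; returns a dict with "frame" (480x640x3 uint8, red, green, blue), "vertical_fov" (degrees; the focal length in pixels is half the picture's height over the tangent of half this angle, whatever the lens; pixels are square), "cx", "cy" (the principal point, pixels), "k1" (the pictures are not rectified: a ray, as slopes to the right and down, at radius r is drawn at 1 + k1 r^2 times it, then the intrinsics apply), "rvec" (rotation vector, rad) and "tvec" (3), from world to camera coordinates, as OpenCV has them. Camera axes: x right, y down, z forward; pixel columns grow to the right and rows downward; lengths in mm; the calibration is good to about 2 mm. A picture is of the moment at which its call begins. There is no depth.
- env.job_done(): hands the job in; it is judged then, once.
The state is a dict: "time_s": time; "qpos": joint angles; "qvel": joint speeds; "effort": joint torques, N m; "ee_pos": TCP position; "ee_rot": TCP orientation; "force": force on the tool from outside, world axes, zero at the start; "torque": the same for the moment, N m; "gripper_width": finger opening in mm; "gripper_force": force on a finger pad.
Only numpy, scipy, OpenCV 4.12 (cv2) and the standard library are available. Lean on these libraries where they do the work, as an engineer would, in place of code of your own. Each camera call takes 0.05 s, during which the arm holds its last target. There are 200 camera calls.

## Working session

There is one attempt and no reset: what is moved stays moved. The work goes in short steps, Python scripts to look and compute and a tool call to move; the robot and the scene stay as the last step left them, time stands still between calls to the robot, and variables do not carry over. Pictures are saved under pics/ and viewed, at most 10 in all, crops included, and the job is handed in when it is done.

Besides the shell and the picture viewer there is one more tool, called by a JSON object that holds its "name" and its "arguments". send_rows: Moves the arm, as the interface text tells. Shifts and turns lie within -1 to 1; 1 stands for 500 mm of shift or 30 degrees of turn. Its arguments: {"type":"object","properties":{"motion":{"type":"array"},"grip_force":{"type":"number"}},"required":["motion"]}

```bash
mkdir -p pics; cat > h.py <<'E'
import numpy as np, cv2, json
from workcell import env
def grab(name,fn):
    f=env.grab_frame(name); cv2.imwrite(f'pics/{fn}.png',cv2.cvtColor(f['frame'],cv2.COLOR_RGB2BGR))
    json.dump({k:(np.array(v).tolist()) for k,v in f.items() if k!='frame'},open(f'{name}.json','w')); return f
def cal(name):
    c=json.load(open(f'{name}.json')); f=240/np.tan(np.radians(c['vertical_fov']/2)); R=cv2.Rodrigues(np.array(c['rvec'],float))[0]; return c,f,R,np.array(c['tvec'],float).ravel()
def ray(name,uv):
    c,f,R,t=cal(name); d=np.array([(uv[0]-c['cx'])/f,(uv[1]-c['cy'])/f]); s=d.copy()
    for _ in range(30): s=d/(1+c['k1']*(s@s))
    return -R.T@t, R.T@np.array([s[0],s[1],1])
def atz(name,uv,z):
    o,d=ray(name,uv); return o+d*(z-o[2])/d[2]
def proj(name,P):
    c,f,R,t=cal(name); p=R@np.array(P,float)+t; s=p[:2]/p[2]; s=s*(1+c['k1']*(s@s)); return s*f+[c['cx'],c['cy']]
def tri(uv1,uv2):
    o,d=ray('scene',uv1);p,e=ray('top',uv2)
    s=np.linalg.lstsq(np.c_[d,-e],p-o,rcond=None)[0]; a=o+d*s[0];b=p+e*s[1]; return (a+b)/2,np.linalg.norm(a-b)
def crop(fn,x,y,w,h,k,out):
    im=cv2.imread(f'pics/{fn}.png')[y:y+h,x:x+w]; cv2.imwrite(f'pics/{out}.png',cv2.resize(im,None,fx=k,fy=k,interpolation=cv2.INTER_CUBIC))
E
python3 - <<'E'
from h import *
for n in('scene','top'):
    f=grab(n,n+'0'); c,_,R,t=cal(n); print(n,-R.T@t,_,f['k1'])
print(env.state(), env.grasp_offset)
E
```

```text
scene [  -9.13259433 -653.04781053  550.32390498] 547.7048501521009 -0.06724419766135475
top [ 389.10391442 -201.16487487  981.1945149 ] 535.5920273481955 -0.07902067271224639
{'time_s': 0.1, 'qpos': array([ 6.72651005e+01,  1.83477082e+01,  8.96989420e+01, -1.60475222e-03,
        7.20437673e+01, -1.14409036e+00]), 'qvel': array([ 0.12034298, -0.09352977, -0.19582108, -0.01826262, -0.04744438,
        0.07371025]), 'effort': array([ 1.78029692e-03, -4.13326406e+01, -2.32513368e+01,  7.30044139e-02,
        4.22083342e-02, -5.17222122e-05]), 'ee_pos': array([211.40345662, 534.24636301, 213.21027072]), 'ee_rot': array([-1.79909570e+02, -2.79846930e-04,  1.58409687e+02]), 'force': array([-0.8224002 , -0.25227618,  0.69078102]), 'torque': array([-0.03763525, -0.01335335, -0.01676999]), 'gripper_force': 0.0, 'gripper_width': 91.17554908834465} 18.8
```

View pics/scene0.png

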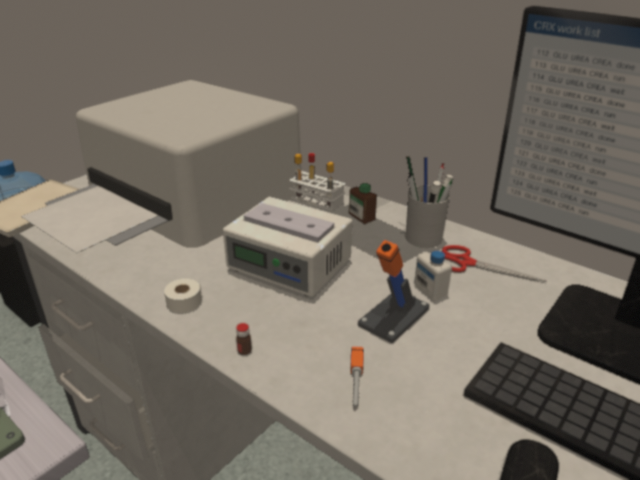

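View pics/top0.png

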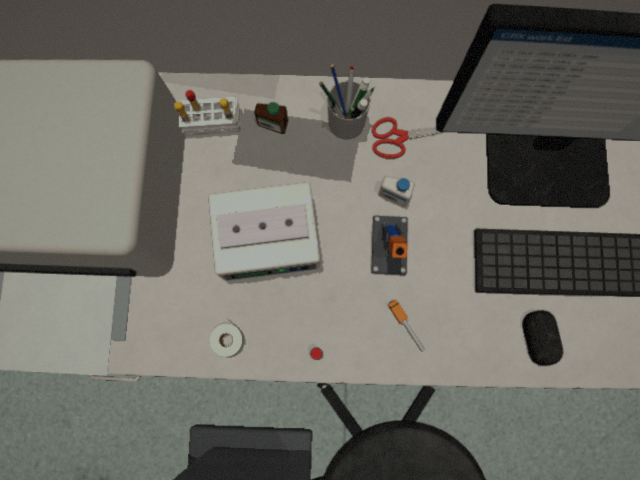

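The top picture has world x pointing up and y to the left. There are two orange objects:
- **Handle in the blue sleeve:** scene (390,258), top (399,247). It is the larger one and stands in the sloping rest, so it fits the description.
- **Small orange screwdriver lying on the bench:** scene (357,375), top (405,325). This is the look-alike.

The calibrator's wells are at top (236,229), (263,226) and (289,223). I'll confirm with enlarged crops.

```bash
python3 - <<'E'
from h import *
crop('top0',200,170,230,130,3,'c1') 
a=cv2.imread('pics/scene0.png')
crop('scene0',340,225,120,120,5,'c2')
E
```

```text
(no output)
```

View pics/c1.png

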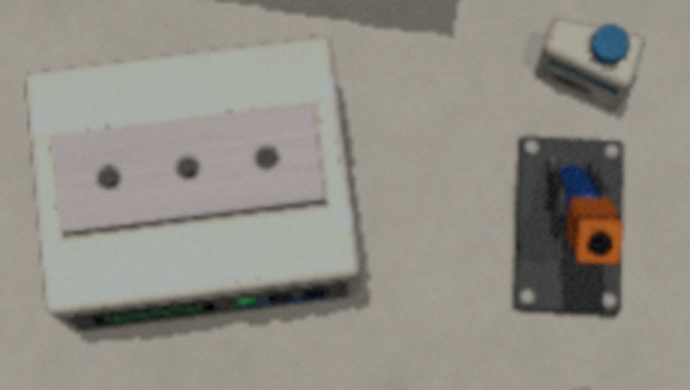

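View pics/c2.png

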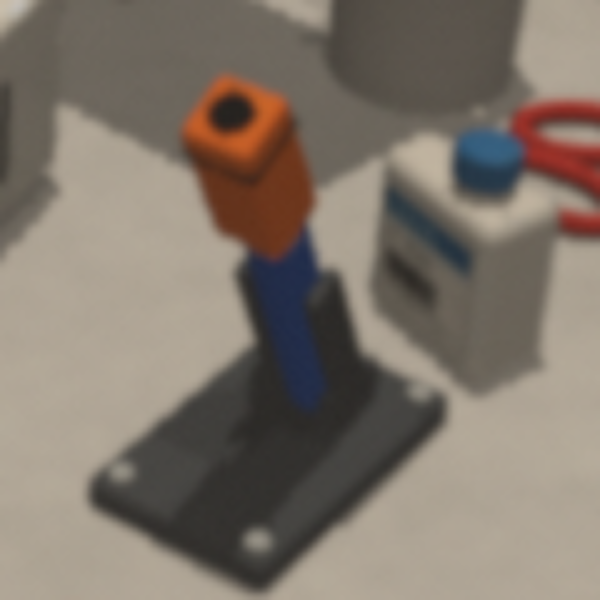

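```bash
python3 - <<'E'
from h import *
o=lambda u,v,x,y,k:np.array([x+(u+.5)/k-.5,y+(v+.5)/k-.5])
T=lambda u,v:o(u,v,200,170,3); S=lambda u,v:o(u,v,340,225,5)
w=[atz('top',T(*p),96) for p in((108.5,177),(188,167),(266,157))]
for p in w: print('well',p.round(1),proj('scene',p).round(1))
d=w[0]-w[2]; print(np.linalg.norm(d),'yaw heater',np.degrees(np.arctan2(-d[0],d[1])))
print('top tri',tri(S(232,112),T(599,243)), atz('top',T(599,243),150.4),atz('scene',S(232,112),150.4))
sc=[atz('top',T(*p),12) for p in((532,147),(613,151),(527,296),(610,300))]
ss=[atz('scene',S(*p),12) for p in((421,391),(257,541),(121,472))]
for p in sc+ss: print('screw',p.round(1))
h=sc[0]+sc[1]-sc[2]-sc[3]; print('rest yaw',np.degrees(np.arctan2(h[1],h[0])))
# sanity, bystanders
for n,p,z in(('bottle',(403,186),78),('vial',(316,353),45),('roll',(226,340),28)): print(n,atz('top',p,z).round(1))
E
```

```text
well [595.1 -48.6  96. ] [266.5 212.5]
well [602.4 -93.4  96. ] [288.3 218.7]
well [ 609.6 -137.4   96. ] [310.6 225. ]
90.00054261091243 yaw heater 9.224887657587747
top tri (array([ 555.14600971, -319.13390652,  149.45292592]), np.float64(0.13327807545446338)) [ 554.91321809 -318.94698855  150.4       ] [ 553.87497412 -319.960456    150.4       ]
screw [ 642.2 -296.6   12. ]
screw [ 641.3 -347.2   12. ]
screw [ 548.1 -294.6   12. ]
screw [ 547.2 -345.4   12. ]
screw [ 643.3 -345.1   12. ]
screw [ 548.  -343.7   12. ]
screw [ 549.  -293.6   12. ]
rest yaw -1.1634454715948235
bottle [ 686.  -335.6   78. ]
vial [ 392.1 -191.3   45. ]
roll [409.3 -31.9  28. ]
```

```bash
cat >> h.py <<'E'
from scipy.spatial.transform import Rotation as Ro
def down(yaw,tilt=0): # tool z down, tilted so that tool z leans to +x' by tilt
    return Ro.from_euler('z',yaw,degrees=True)*Ro.from_euler('y',-tilt,degrees=True)*Ro.from_euler('x',180,degrees=True)
def plan(P,Q,n,g,dec=3):
    s=env.state(); p=np.array(s['ee_pos']); q=Ro.from_euler('xyz',s['ee_rot'],degrees=True); rows=[]
    for i in range(n):
        k=n-i; t=(q.inv().apply(P-p)/k/500).round(dec); r=((q.inv()*Q).as_rotvec(degrees=True)/k/30).round(dec)
        rows.append(dict(zip(('tx','ty','tz','rx','ry','rz','gripper'),[*map(float,t),*map(float,r),g]))); p=p+q.apply(t*500); q=q*Ro.from_rotvec(r*30,degrees=True)
    print(json.dumps(rows).replace(' ','')); print('end',p.round(1),q.as_euler('xyz',degrees=True).round(2), 'err',np.linalg.norm(p-P))
E
python3 - <<'E'
from h import *
Q=down(-1,25); print(Q.as_matrix().round(3))
plan(np.array([523.6,-318.9,217.2]),Q,20,-1)
E
```

```text
[[ 0.906 -0.017  0.423]
 [-0.016 -1.    -0.007]
 [ 0.423  0.    -0.906]]
[{"tx":-0.06,"ty":-0.068,"tz":-0.0,"rx":-0.058,"ry":0.011,"rz":0.26,"gripper":-1},{"tx":-0.069,"ty":-0.059,"tz":-0.003,"rx":-0.058,"ry":0.011,"rz":0.26,"gripper":-1},{"tx":-0.076,"ty":-0.049,"tz":-0.005,"rx":-0.058,"ry":0.011,"rz":0.26,"gripper":-1},{"tx":-0.082,"ty":-0.038,"tz":-0.006,"rx":-0.058,"ry":0.011,"rz":0.26,"gripper":-1},{"tx":-0.087,"ty":-0.026,"tz":-0.008,"rx":-0.058,"ry":0.011,"rz":0.26,"gripper":-1},{"tx":-0.089,"ty":-0.014,"tz":-0.009,"rx":-0.058,"ry":0.011,"rz":0.26,"gripper":-1},{"tx":-0.09,"ty":-0.001,"tz":-0.01,"rx":-0.058,"ry":0.01,"rz":0.26,"gripper":-1},{"tx":-0.09,"ty":0.011,"tz":-0.01,"rx":-0.058,"ry":0.011,"rz":0.26,"gripper":-1},{"tx":-0.087,"ty":0.024,"tz":-0.01,"rx":-0.058,"ry":0.01,"rz":0.26,"gripper":-1},{"tx":-0.083,"ty":0.035,"tz":-0.01,"rx":-0.058,"ry":0.01,"rz":0.26,"gripper":-1},{"tx":-0.078,"ty":0.047,"tz":-0.009,"rx":-0.058,"ry":0.01,"rz":0.26,"gripper":-1},{"tx":-0.07,"ty":0.057,"tz":-0.008,"rx":-0.058,"ry":0.011,"rz":0.26,"gripper":-1},{"tx":-0.062,"ty":0.066,"tz":-0.006,"rx":-0.058,"ry":0.01,"rz":0.26,"gripper":-1},{"tx":-0.052,"ty":0.074,"tz":-0.004,"rx":-0.058,"ry":0.01,"rz":0.26,"gripper":-1},{"tx":-0.042,"ty":0.081,"tz":-0.002,"rx":-0.057,"ry":0.01,"rz":0.26,"gripper":-1},{"tx":-0.031,"ty":0.086,"tz":0.0,"rx":-0.057,"ry":0.011,"rz":0.26,"gripper":-1},{"tx":-0.018,"ty":0.089,"tz":0.003,"rx":-0.058,"ry":0.011,"rz":0.26,"gripper":-1},{"tx":-0.006,"ty":0.09,"tz":0.005,"rx":-0.057,"ry":0.01,"rz":0.26,"gripper":-1},{"tx":0.006,"ty":0.091,"tz":0.008,"rx":-0.058,"ry":0.011,"rz":0.26,"gripper":-1},{"tx":0.017,"ty":0.088,"tz":0.011,"rx":-0.057,"ry":0.01,"rz":0.26,"gripper":-1}]
end [ 523.4 -318.8  217.2] [-179.98  -24.99   -1.02] err 0.2275847105695276
```

{"name": "send_rows", "arguments": {"motion": [{"tx":-0.06,"ty":-0.068,"tz":0,"rx":-0.058,"ry":0.011,"rz":0.26,"gripper":-1},{"tx":-0.069,"ty":-0.059,"tz":-0.003,"rx":-0.058,"ry":0.011,"rz":0.26,"gripper":-1},{"tx":-0.076,"ty":-0.049,"tz":-0.005,"rx":-0.058,"ry":0.011,"rz":0.26,"gripper":-1},{"tx":-0.082,"ty":-0.038,"tz":-0.006,"rx":-0.058,"ry":0.011,"rz":0.26,"gripper":-1},{"tx":-0.087,"ty":-0.026,"tz":-0.008,"rx":-0.058,"ry":0.011,"rz":0.26,"gripper":-1},{"tx":-0.089,"ty":-0.014,"tz":-0.009,"rx":-0.058,"ry":0.011,"rz":0.26,"gripper":-1},{"tx":-0.09,"ty":-0.001,"tz":-0.01,"rx":-0.058,"ry":0.01,"rz":0.26,"gripper":-1},{"tx":-0.09,"ty":0.011,"tz":-0.01,"rx":-0.058,"ry":0.011,"rz":0.26,"gripper":-1},{"tx":-0.087,"ty":0.024,"tz":-0.01,"rx":-0.058,"ry":0.01,"rz":0.26,"gripper":-1},{"tx":-0.083,"ty":0.035,"tz":-0.01,"rx":-0.058,"ry":0.01,"rz":0.26,"gripper":-1},{"tx":-0.078,"ty":0.047,"tz":-0.009,"rx":-0.058,"ry":0.01,"rz":0.26,"gripper":-1},{"tx":-0.07,"ty":0.057,"tz":-0.008,"rx":-0.058,"ry":0.011,"rz":0.26,"gripper":-1}]}}

```text
time_s: 1.6
ee_pos: [398.7, 21.5, 216.2]
ee_rot: [169.7, -15.9, 65.0]
force: [0.7, 1.0, 1.0]
gripper_width: 91.1
gripper_force: 0.0
```

{"name": "send_rows", "arguments": {"motion": [{"tx":-0.062,"ty":0.066,"tz":-0.006,"rx":-0.058,"ry":0.01,"rz":0.26,"gripper":-1},{"tx":-0.052,"ty":0.074,"tz":-0.004,"rx":-0.058,"ry":0.01,"rz":0.26,"gripper":-1},{"tx":-0.042,"ty":0.081,"tz":-0.002,"rx":-0.057,"ry":0.01,"rz":0.26,"gripper":-1},{"tx":-0.031,"ty":0.086,"tz":0,"rx":-0.057,"ry":0.011,"rz":0.26,"gripper":-1},{"tx":-0.018,"ty":0.089,"tz":0.003,"rx":-0.058,"ry":0.011,"rz":0.26,"gripper":-1},{"tx":-0.006,"ty":0.09,"tz":0.005,"rx":-0.057,"ry":0.01,"rz":0.26,"gripper":-1},{"tx":0.006,"ty":0.091,"tz":0.008,"rx":-0.058,"ry":0.011,"rz":0.26,"gripper":-1},{"tx":0.017,"ty":0.088,"tz":0.011,"rx":-0.057,"ry":0.01,"rz":0.26,"gripper":-1},{"gripper":-1},{"gripper":-1}]}}

```text
invalid input at $.motion[8]: expected keys tx, ty, tz, rx, ry, rz, gripper
```

```bash
python3 - <<'E'
from h import *
s=env.state(); print(s['time_s'],s['ee_pos'],s['ee_rot'],s['qpos'],s['force'])
plan(np.array([574.3,-319.7,108.5]),down(-1,25),8,-1)
E
```

```text
1.6 [398.70994073  21.4559174  216.24305669] [169.66396022 -15.93507858  65.02235366] [ -8.72364232  -5.98975415 120.3721198   15.39557675  51.95638276
   9.63385503] [0.72411366 0.95455954 0.95918699]
[{"tx":-0.064,"ty":0.073,"tz":0.023,"rx":-0.058,"ry":0.01,"rz":0.259,"gripper":-1},{"tx":-0.054,"ty":0.08,"tz":0.025,"rx":-0.057,"ry":0.01,"rz":0.259,"gripper":-1},{"tx":-0.042,"ty":0.086,"tz":0.028,"rx":-0.058,"ry":0.01,"rz":0.259,"gripper":-1},{"tx":-0.031,"ty":0.09,"tz":0.03,"rx":-0.057,"ry":0.01,"rz":0.258,"gripper":-1},{"tx":-0.019,"ty":0.092,"tz":0.032,"rx":-0.058,"ry":0.01,"rz":0.259,"gripper":-1},{"tx":-0.006,"ty":0.093,"tz":0.035,"rx":-0.057,"ry":0.01,"rz":0.258,"gripper":-1},{"tx":0.006,"ty":0.092,"tz":0.038,"rx":-0.058,"ry":0.01,"rz":0.259,"gripper":-1},{"tx":0.019,"ty":0.089,"tz":0.041,"rx":-0.057,"ry":0.01,"rz":0.258,"gripper":-1}]
end [ 574.4 -319.9  108.8] [180.   -24.99  -0.99] err 0.3897732673266001
```

All keys are required, so I'm resending that call with complete rows.

{"name": "send_rows", "arguments": {"motion": [{"tx":-0.062,"ty":0.066,"tz":-0.006,"rx":-0.058,"ry":0.01,"rz":0.26,"gripper":-1},{"tx":-0.052,"ty":0.074,"tz":-0.004,"rx":-0.058,"ry":0.01,"rz":0.26,"gripper":-1},{"tx":-0.042,"ty":0.081,"tz":-0.002,"rx":-0.057,"ry":0.01,"rz":0.26,"gripper":-1},{"tx":-0.031,"ty":0.086,"tz":0,"rx":-0.057,"ry":0.011,"rz":0.26,"gripper":-1},{"tx":-0.018,"ty":0.089,"tz":0.003,"rx":-0.058,"ry":0.011,"rz":0.26,"gripper":-1},{"tx":-0.006,"ty":0.09,"tz":0.005,"rx":-0.057,"ry":0.01,"rz":0.26,"gripper":-1},{"tx":0.006,"ty":0.091,"tz":0.008,"rx":-0.058,"ry":0.011,"rz":0.26,"gripper":-1},{"tx":0.017,"ty":0.088,"tz":0.011,"rx":-0.057,"ry":0.01,"rz":0.26,"gripper":-1},{"tx":0,"ty":0,"tz":0,"rx":0,"ry":0,"rz":0,"gripper":-1},{"tx":0,"ty":0,"tz":0,"rx":0,"ry":0,"rz":0,"gripper":-1}]}}

```text
time_s: 2.85
ee_pos: [523.0, -317.6, 216.1]
ee_rot: [-179.8, -24.9, -1.0]
force: [-0.4, -0.4, -0.0]
gripper_width: 90.6
gripper_force: 0.0
```

```bash
python3 - <<'E'
from h import *
s=env.state(); print(s['time_s'],s['ee_pos'],s['ee_rot'],s['qpos'],s['force'])
plan(np.array([574.3,-319.7,108.5]),down(-1,25),6,-1)
E
```

```text
2.85 [ 522.96226435 -317.63681963  216.10299323] [-179.80238755  -24.93593945   -1.03380823] [-40.990441    12.42861097 102.36686281  21.65558812  47.80540631
  37.80979961] [-0.41040483 -0.36940697 -0.0350688 ]
[{"tx":0.0,"ty":0.001,"tz":0.04,"rx":-0.001,"ry":0.0,"rz":-0.0,"gripper":-1},{"tx":0.0,"ty":0.0,"tz":0.04,"rx":-0.001,"ry":0.0,"rz":-0.0,"gripper":-1},{"tx":0.001,"ty":0.0,"tz":0.04,"rx":-0.001,"ry":0.001,"rz":-0.0,"gripper":-1},{"tx":0.0,"ty":0.001,"tz":0.039,"rx":-0.001,"ry":0.0,"rz":-0.0,"gripper":-1},{"tx":0.001,"ty":0.0,"tz":0.04,"rx":-0.001,"ry":0.001,"rz":-0.001,"gripper":-1},{"tx":0.0,"ty":0.001,"tz":0.039,"rx":-0.001,"ry":0.0,"rz":-0.0,"gripper":-1}]
end [ 574.  -319.8  108.6] [-180.  -25.   -1.] err 0.30331565117231996
```

{"name": "send_rows", "arguments": {"motion": [{"tx":0,"ty":0.001,"tz":0.04,"rx":-0.001,"ry":0,"rz":0,"gripper":-1},{"tx":0,"ty":0,"tz":0.04,"rx":-0.001,"ry":0,"rz":0,"gripper":-1},{"tx":0.001,"ty":0,"tz":0.04,"rx":-0.001,"ry":0.001,"rz":0,"gripper":-1},{"tx":0,"ty":0.001,"tz":0.039,"rx":-0.001,"ry":0,"rz":0,"gripper":-1},{"tx":0.001,"ty":0,"tz":0.04,"rx":-0.001,"ry":0.001,"rz":0,"gripper":-1},{"tx":0,"ty":0.001,"tz":0.039,"rx":-0.001,"ry":0,"rz":0,"gripper":-1},{"tx":0,"ty":0,"tz":0,"rx":0,"ry":0,"rz":0,"gripper":-0.4},{"tx":0,"ty":0,"tz":0,"rx":0,"ry":0,"rz":0,"gripper":-0.1}]}}

```text
time_s: 3.85
ee_pos: [575.0, -320.8, 109.9]
ee_rot: [179.9, -25.1, -1.0]
force: [-0.2, -0.4, -0.8]
gripper_width: 73.8
gripper_force: 0.0
```

```bash
python3 - <<'E'
from h import *
grab('scene','s1');grab('top','t1')
a=cv2.imread('pics/s1.png')[190:340,320:480];b=cv2.imread('pics/t1.png')[180:330,320:480]
cv2.imwrite('pics/c3.png',cv2.resize(np.hstack([a,b]),None,fx=2.5,fy=2.5,interpolation=cv2.INTER_CUBIC))
s=env.state(); print(s['time_s'],s['ee_pos'],s['ee_rot'],s['force'],s['gripper_width'])
E
```

```text
3.95 [ 575.02056071 -321.06643141  110.41880361] [179.87930607 -25.15522708  -1.03988634] [ 0.39871985 -0.41127047  0.23433565] 66.00583504004608
```

View pics/c3.png

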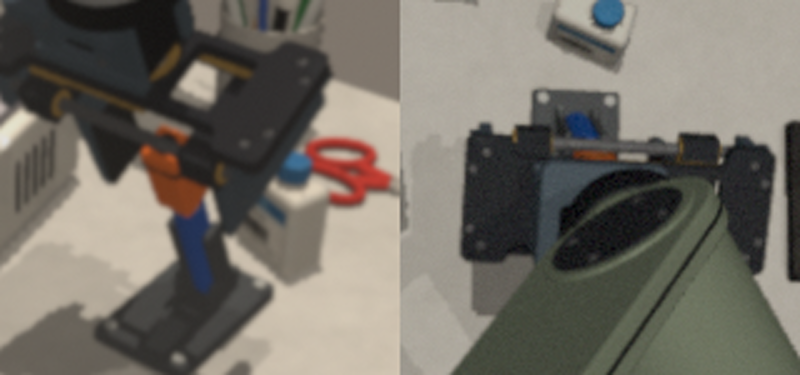

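The handle sits between the open fingers: orange at about (180,170) in the left half. The fingers are clear of the bottle and the base, so I'm closing.

{"name": "send_rows", "arguments": {"motion": [{"tx":0,"ty":-0.002,"tz":0.002,"rx":0,"ry":0,"rz":0,"gripper":0.2},{"tx":0,"ty":0,"tz":0,"rx":0,"ry":0,"rz":0,"gripper":0.4},{"tx":0,"ty":0,"tz":0,"rx":0,"ry":0,"rz":0,"gripper":0.6},{"tx":0,"ty":0,"tz":0,"rx":0,"ry":0,"rz":0,"gripper":1},{"tx":0,"ty":0,"tz":0,"rx":0,"ry":0,"rz":0,"gripper":1},{"tx":0,"ty":0,"tz":0,"rx":0,"ry":0,"rz":0,"gripper":1}], "grip_force": 15}}

```text
time_s: 4.7
ee_pos: [575.3, -319.8, 108.6]
ee_rot: [179.9, -25.1, -1.1]
force: [-0.7, 0.2, -0.2]
gripper_width: 24.1
gripper_force: 15.0
```

{"name": "send_rows", "arguments": {"motion": [{"tx":0,"ty":0,"tz":-0.02,"rx":0,"ry":0,"rz":0,"gripper":1},{"tx":0,"ty":0,"tz":-0.04,"rx":0,"ry":0,"rz":0,"gripper":1},{"tx":0,"ty":0,"tz":-0.04,"rx":0,"ry":0,"rz":0,"gripper":1},{"tx":0,"ty":0,"tz":-0.05,"rx":0,"ry":0,"rz":0,"gripper":1},{"tx":0,"ty":0,"tz":-0.05,"rx":0,"ry":0,"rz":0,"gripper":1},{"tx":0,"ty":0,"tz":-0.04,"rx":0,"ry":0,"rz":0,"gripper":1},{"tx":0,"ty":0,"tz":0,"rx":0,"ry":0,"rz":0,"gripper":1},{"tx":0,"ty":0,"tz":0,"rx":0,"ry":0,"rz":0,"gripper":1}], "grip_force": 20}}

```text
time_s: 5.7
ee_pos: [523.8, -318.3, 217.0]
ee_rot: [180.0, -25.0, -1.1]
force: [0.6, 0.8, -1.4]
gripper_width: 23.9
gripper_force: 20.0
```

```bash
python3 - <<'E'
from h import *
plan(np.array([602.4,-93.4,240]),down(-1,0),10,1)
E
```

```text
[{"tx":0.015,"ty":-0.045,"tz":0.002,"rx":0.0,"ry":-0.083,"rz":-0.0,"gripper":1},{"tx":0.016,"ty":-0.045,"tz":0.001,"rx":0.0,"ry":-0.084,"rz":-0.0,"gripper":1},{"tx":0.016,"ty":-0.045,"tz":0.001,"rx":0.0,"ry":-0.083,"rz":-0.0,"gripper":1},{"tx":0.015,"ty":-0.045,"tz":0.0,"rx":0.0,"ry":-0.084,"rz":-0.0,"gripper":1},{"tx":0.016,"ty":-0.045,"tz":-0.001,"rx":0.0,"ry":-0.083,"rz":-0.0,"gripper":1},{"tx":0.015,"ty":-0.046,"tz":-0.001,"rx":0.0,"ry":-0.084,"rz":-0.001,"gripper":1},{"tx":0.016,"ty":-0.045,"tz":-0.002,"rx":0.0,"ry":-0.083,"rz":-0.0,"gripper":1},{"tx":0.015,"ty":-0.046,"tz":-0.002,"rx":0.0,"ry":-0.084,"rz":-0.001,"gripper":1},{"tx":0.015,"ty":-0.045,"tz":-0.003,"rx":0.001,"ry":-0.083,"rz":-0.0,"gripper":1},{"tx":0.015,"ty":-0.046,"tz":-0.004,"rx":0.0,"ry":-0.084,"rz":-0.001,"gripper":1}]
end [602.2 -93.2 239.8] [ 1.7999e+02  1.0000e-02 -9.9000e-01] err 0.3136566004294029
```

{"name": "send_rows", "arguments": {"motion": [{"tx":0.015,"ty":-0.045,"tz":0.002,"rx":0,"ry":-0.083,"rz":0,"gripper":1},{"tx":0.016,"ty":-0.045,"tz":0.001,"rx":0,"ry":-0.084,"rz":0,"gripper":1},{"tx":0.016,"ty":-0.045,"tz":0.001,"rx":0,"ry":-0.083,"rz":0,"gripper":1},{"tx":0.015,"ty":-0.045,"tz":0,"rx":0,"ry":-0.084,"rz":0,"gripper":1},{"tx":0.016,"ty":-0.045,"tz":-0.001,"rx":0,"ry":-0.083,"rz":0,"gripper":1},{"tx":0.015,"ty":-0.046,"tz":-0.001,"rx":0,"ry":-0.084,"rz":-0.001,"gripper":1},{"tx":0.016,"ty":-0.045,"tz":-0.002,"rx":0,"ry":-0.083,"rz":0,"gripper":1},{"tx":0.015,"ty":-0.046,"tz":-0.002,"rx":0,"ry":-0.084,"rz":-0.001,"gripper":1},{"tx":0.015,"ty":-0.045,"tz":-0.003,"rx":0.001,"ry":-0.083,"rz":0,"gripper":1},{"tx":0.015,"ty":-0.046,"tz":-0.004,"rx":0,"ry":-0.084,"rz":-0.001,"gripper":1},{"tx":0,"ty":0,"tz":0,"rx":0,"ry":0,"rz":0,"gripper":1},{"tx":0,"ty":0,"tz":0,"rx":0,"ry":0,"rz":0,"gripper":1}]}}

```text
time_s: 7.2
ee_pos: [602.3, -93.8, 239.0]
ee_rot: [180.0, 0.1, -1.0]
force: [0.3, -0.8, -1.3]
gripper_width: 23.6
gripper_force: 20.0
```

```bash
python3 - <<'E'
from h import *
s=env.state(); print(s['time_s'],s['ee_pos'],s['ee_rot'],s['force'],s['gripper_width'])
grab('scene','s2'); crop('s2',240,130,120,120,5,'c4')
P=s['ee_pos']
print(proj('scene',P-[0,0,94.2]),proj('scene',P+[0,0,-14.2]),atz('scene',(289,218),96))
E
```

```text
7.2 [602.27432489 -93.80676505 238.97955579] [ 1.79950328e+02  6.51453613e-02 -9.79803647e-01] [ 0.2866131  -0.75309405 -1.28342513] 23.644990080604657
[287.68829269 193.2725793 ] [286.42385612 148.4318992 ] [604.96146609 -92.76292656  96.        ]
```

View pics/c4.png

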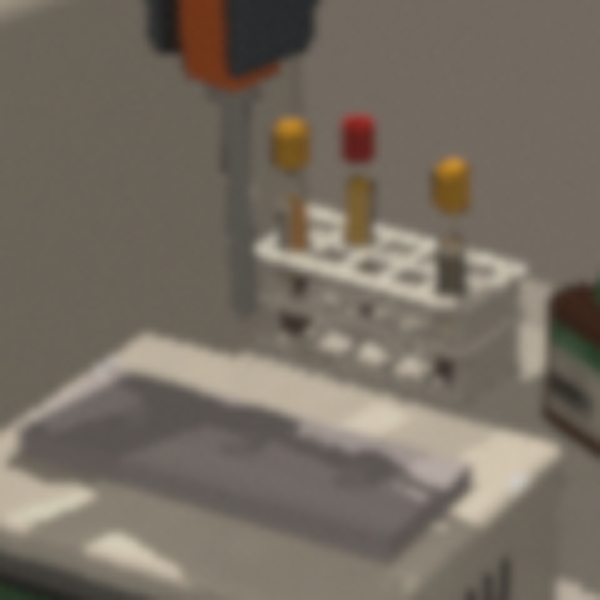

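The probe hangs upright with its tip at about (288,193), where it should be (prediction (287.7,193.3)). I'm lowering it to 1 mm below the mouth of the middle well and checking the force.

{"name": "send_rows", "arguments": {"motion": [{"tx":0,"ty":-0.001,"tz":0.02,"rx":0,"ry":0,"rz":0,"gripper":1},{"tx":0,"ty":0,"tz":0.03,"rx":0,"ry":0,"rz":0,"gripper":1},{"tx":0,"ty":0,"tz":0.03,"rx":0,"ry":0,"rz":0,"gripper":1},{"tx":0,"ty":0,"tz":0.01,"rx":0,"ry":0,"rz":0,"gripper":1},{"tx":0,"ty":0,"tz":0.006,"rx":0,"ry":0,"rz":0,"gripper":1},{"tx":0,"ty":0,"tz":0.004,"rx":0,"ry":0,"rz":0,"gripper":1},{"tx":0,"ty":0,"tz":0,"rx":0,"ry":0,"rz":0,"gripper":1}]}}

```text
time_s: 8.12
ee_pos: [603.1, -93.1, 190.3]
ee_rot: [180.0, -0.1, -1.0]
force: [-0.6, 0.1, 0.1]
gripper_width: 24.0
gripper_force: 20.0
```

{"name": "send_rows", "arguments": {"motion": [{"tx":0,"ty":0,"tz":0.004,"rx":0,"ry":0,"rz":0,"gripper":1},{"tx":0,"ty":0,"tz":0.004,"rx":0,"ry":0,"rz":0,"gripper":1},{"tx":0,"ty":0,"tz":0.002,"rx":0,"ry":0,"rz":0,"gripper":1}]}}

```text
time_s: 8.5
ee_pos: [601.7, -93.2, 184.7]
ee_rot: [179.9, 0.1, -1.0]
force: [-3.5, -0.9, 1.1]
gripper_width: 23.6
gripper_force: 20.0
```

A slight sideways push of -3.5 N in x, so I'm easing 1 mm toward -x and going a little deeper.

{"name": "send_rows", "arguments": {"motion": [{"tx":-0.002,"ty":0,"tz":0,"rx":0,"ry":0,"rz":0,"gripper":1},{"tx":0,"ty":0,"tz":0.006,"rx":0,"ry":0,"rz":0,"gripper":1},{"tx":0,"ty":0,"tz":0.006,"rx":0,"ry":0,"rz":0,"gripper":1},{"tx":0,"ty":0,"tz":0,"rx":0,"ry":0,"rz":0,"gripper":1}]}}

```text
time_s: 9.0
ee_pos: [601.4, -93.2, 178.2]
ee_rot: [180.0, 0.1, -1.0]
force: [-3.0, -1.0, -2.4]
gripper_width: 24.0
gripper_force: 20.0
```

{"name": "send_rows", "arguments": {"motion": [{"tx":-0.002,"ty":0.001,"tz":0,"rx":0,"ry":0,"rz":0,"gripper":1},{"tx":0,"ty":0,"tz":0.012,"rx":0,"ry":0,"rz":0,"gripper":1},{"tx":0,"ty":0,"tz":0.012,"rx":0,"ry":0,"rz":0,"gripper":1},{"tx":0,"ty":0,"tz":0,"rx":0,"ry":0,"rz":0,"gripper":1}]}}

```text
time_s: 9.5
ee_pos: [601.2, -93.5, 166.3]
ee_rot: [180.0, -0.1, -1.0]
force: [-1.3, 1.0, -1.7]
gripper_width: 23.7
gripper_force: 20.0
```

{"name": "send_rows", "arguments": {"motion": [{"tx":0,"ty":0,"tz":0.008,"rx":0,"ry":0,"rz":0,"gripper":1},{"tx":0,"ty":0,"tz":0.006,"rx":0,"ry":0,"rz":0,"gripper":1},{"tx":0,"ty":0,"tz":0.002,"rx":0,"ry":0,"rz":0,"gripper":1},{"tx":0,"ty":0,"tz":0.002,"rx":0,"ry":0,"rz":0,"gripper":1},{"tx":0,"ty":0,"tz":0,"rx":0,"ry":0,"rz":0,"gripper":1}]}}

```text
time_s: 10.12
ee_pos: [601.1, -93.7, 158.0]
ee_rot: [180.0, -0.1, -1.0]
force: [-0.0, 0.2, -0.2]
gripper_width: 24.1
gripper_force: 20.0
```

{"name": "send_rows", "arguments": {"motion": [{"tx":0,"ty":0,"tz":0.002,"rx":0,"ry":0,"rz":0,"gripper":1},{"tx":0,"ty":0,"tz":0.002,"rx":0,"ry":0,"rz":0,"gripper":1},{"tx":0,"ty":0,"tz":0,"rx":0,"ry":0,"rz":0,"gripper":1}]}}

```text
time_s: 10.5
ee_pos: [600.9, -93.6, 155.9]
ee_rot: [180.0, -0.0, -1.0]
force: [0.1, -0.2, -0.4]
gripper_width: 23.7
gripper_force: 20.0
```

{"name": "send_rows", "arguments": {"motion": [{"tx":0,"ty":0,"tz":0.002,"rx":0,"ry":0,"rz":0,"gripper":1},{"tx":0,"ty":0,"tz":0.001,"rx":0,"ry":0,"rz":0,"gripper":1},{"tx":0,"ty":0,"tz":0,"rx":0,"ry":0,"rz":0,"gripper":1}]}}

```text
time_s: 10.88
ee_pos: [601.0, -93.6, 154.9]
ee_rot: [180.0, -0.1, -1.0]
force: [-0.2, -0.8, 1.2]
gripper_width: 24.2
gripper_force: 20.0
```

{"name": "send_rows", "arguments": {"motion": [{"tx":0,"ty":0,"tz":0.002,"rx":0,"ry":0,"rz":0,"gripper":1},{"tx":0,"ty":0,"tz":0,"rx":0,"ry":0,"rz":0,"gripper":1}]}}

```text
time_s: 11.12
ee_pos: [601.1, -93.6, 154.1]
ee_rot: [180.0, -0.1, -1.0]
force: [-1.3, 0.2, 4.8]
gripper_width: 24.0
gripper_force: 20.0
```

{"name": "send_rows", "arguments": {"motion": [{"tx":0,"ty":0,"tz":0.001,"rx":0,"ry":0,"rz":0,"gripper":1},{"tx":0,"ty":0,"tz":0,"rx":0,"ry":0,"rz":0,"gripper":1}]}}

```text
time_s: 11.38
ee_pos: [601.1, -93.6, 153.8]
ee_rot: [180.0, -0.1, -1.0]
force: [-2.1, 1.1, 5.8]
gripper_width: 23.5
gripper_force: 20.0
```

The probe met a soft stop at the plug depth with about 6 N, so the middle well is plugged. I'm lifting out and going to well_1.

{"name": "send_rows", "arguments": {"motion": [{"tx":0,"ty":0,"tz":-0.02,"rx":0,"ry":0,"rz":0,"gripper":1},{"tx":0,"ty":0,"tz":-0.03,"rx":0,"ry":0,"rz":0,"gripper":1},{"tx":0,"ty":0,"tz":-0.03,"rx":0,"ry":0,"rz":0,"gripper":1},{"tx":0,"ty":0,"tz":-0.03,"rx":0,"ry":0,"rz":0,"gripper":1},{"tx":-0.004,"ty":-0.022,"tz":0,"rx":0,"ry":0,"rz":0,"gripper":1},{"tx":-0.004,"ty":-0.023,"tz":0,"rx":0,"ry":0,"rz":0,"gripper":1},{"tx":-0.004,"ty":-0.022,"tz":0,"rx":0,"ry":0,"rz":0,"gripper":1},{"tx":-0.004,"ty":-0.022,"tz":0,"rx":0,"ry":0,"rz":0,"gripper":1},{"tx":0,"ty":0,"tz":0,"rx":0,"ry":0,"rz":0,"gripper":1},{"tx":0,"ty":0,"tz":0,"rx":0,"ry":0,"rz":0,"gripper":1}]}}

```text
time_s: 12.62
ee_pos: [593.6, -49.0, 207.9]
ee_rot: [179.9, -0.0, -1.0]
force: [0.1, -0.2, -0.2]
gripper_width: 23.6
gripper_force: 20.0
```

{"name": "send_rows", "arguments": {"motion": [{"tx":0,"ty":0,"tz":0.016,"rx":0,"ry":0,"rz":0,"gripper":1},{"tx":0,"ty":0,"tz":0.016,"rx":0,"ry":0,"rz":0,"gripper":1},{"tx":0,"ty":0,"tz":0.006,"rx":0,"ry":0,"rz":0,"gripper":1},{"tx":0,"ty":0,"tz":0.004,"rx":0,"ry":0,"rz":0,"gripper":1},{"tx":0,"ty":0,"tz":0.004,"rx":0,"ry":0,"rz":0,"gripper":1},{"tx":0,"ty":0,"tz":0,"rx":0,"ry":0,"rz":0,"gripper":1}]}}

```text
time_s: 13.38
ee_pos: [593.6, -49.0, 184.9]
ee_rot: [180.0, -0.0, -1.0]
force: [0.2, 0.1, -1.7]
gripper_width: 24.0
gripper_force: 20.0
```

{"name": "send_rows", "arguments": {"motion": [{"tx":0,"ty":0,"tz":0.006,"rx":0,"ry":0,"rz":0,"gripper":1},{"tx":0,"ty":0,"tz":0.006,"rx":0,"ry":0,"rz":0,"gripper":1},{"tx":0,"ty":0,"tz":0,"rx":0,"ry":0,"rz":0,"gripper":1}]}}

```text
time_s: 13.75
ee_pos: [593.4, -48.9, 178.6]
ee_rot: [180.0, 0.0, -1.0]
force: [-0.1, 0.8, -0.9]
gripper_width: 23.9
gripper_force: 20.0
```

Centred, with no side load. Going down to just above plug depth (TCP 157).

{"name": "send_rows", "arguments": {"motion": [{"tx":0,"ty":0,"tz":0.012,"rx":0,"ry":0,"rz":0,"gripper":1},{"tx":0,"ty":0,"tz":0.014,"rx":0,"ry":0,"rz":0,"gripper":1},{"tx":0,"ty":0,"tz":0.01,"rx":0,"ry":0,"rz":0,"gripper":1},{"tx":0,"ty":0,"tz":0.005,"rx":0,"ry":0,"rz":0,"gripper":1},{"tx":0,"ty":0,"tz":0.002,"rx":0,"ry":0,"rz":0,"gripper":1},{"tx":0,"ty":0,"tz":0,"rx":0,"ry":0,"rz":0,"gripper":1}]}}

```text
time_s: 14.5
ee_pos: [593.7, -49.0, 157.5]
ee_rot: [180.0, -0.0, -1.0]
force: [0.7, 0.1, -1.6]
gripper_width: 24.0
gripper_force: 20.0
```

{"name": "send_rows", "arguments": {"motion": [{"tx":0,"ty":0,"tz":0.002,"rx":0,"ry":0,"rz":0,"gripper":1},{"tx":0,"ty":0,"tz":0.002,"rx":0,"ry":0,"rz":0,"gripper":1},{"tx":0,"ty":0,"tz":0,"rx":0,"ry":0,"rz":0,"gripper":1}]}}

```text
time_s: 14.88
ee_pos: [593.7, -49.0, 155.5]
ee_rot: [180.0, -0.0, -1.0]
force: [-0.7, -0.5, -0.7]
gripper_width: 24.2
gripper_force: 20.0
```

{"name": "send_rows", "arguments": {"motion": [{"tx":0,"ty":0,"tz":0.002,"rx":0,"ry":0,"rz":0,"gripper":1},{"tx":0,"ty":0,"tz":0.001,"rx":0,"ry":0,"rz":0,"gripper":1},{"tx":0,"ty":0,"tz":0,"rx":0,"ry":0,"rz":0,"gripper":1}]}}

```text
time_s: 15.25
ee_pos: [593.7, -49.0, 154.5]
ee_rot: [180.0, -0.1, -1.0]
force: [-1.4, -0.1, 3.3]
gripper_width: 24.1
gripper_force: 20.0
```

{"name": "send_rows", "arguments": {"motion": [{"tx":0,"ty":0,"tz":0.001,"rx":0,"ry":0,"rz":0,"gripper":1},{"tx":0,"ty":0,"tz":0,"rx":0,"ry":0,"rz":0,"gripper":1}]}}

```text
time_s: 15.5
ee_pos: [593.8, -49.0, 154.0]
ee_rot: [180.0, -0.1, -1.0]
force: [0.2, -0.5, 5.5]
gripper_width: 23.8
gripper_force: 20.0
```

The same soft stop here, so well_1 is plugged and well_3 must be the clear one.

{"name": "send_rows", "arguments": {"motion": [{"tx":0,"ty":0,"tz":-0.02,"rx":0,"ry":0,"rz":0,"gripper":1},{"tx":0,"ty":0,"tz":-0.03,"rx":0,"ry":0,"rz":0,"gripper":1},{"tx":0,"ty":0,"tz":-0.03,"rx":0,"ry":0,"rz":0,"gripper":1},{"tx":0,"ty":0,"tz":-0.03,"rx":0,"ry":0,"rz":0,"gripper":1},{"tx":0.005,"ty":0.029,"tz":0,"rx":0,"ry":0,"rz":0,"gripper":1},{"tx":0.006,"ty":0.03,"tz":0,"rx":0,"ry":0,"rz":0,"gripper":1},{"tx":0.005,"ty":0.03,"tz":0,"rx":0,"ry":0,"rz":0,"gripper":1},{"tx":0.006,"ty":0.03,"tz":0,"rx":0,"ry":0,"rz":0,"gripper":1},{"tx":0.005,"ty":0.029,"tz":0,"rx":0,"ry":0,"rz":0,"gripper":1},{"tx":0.005,"ty":0.029,"tz":0,"rx":0,"ry":0,"rz":0,"gripper":1},{"tx":0,"ty":0,"tz":0,"rx":0,"ry":0,"rz":0,"gripper":1},{"tx":0,"ty":0,"tz":0,"rx":0,"ry":0,"rz":0,"gripper":1}]}}

```text
time_s: 17.0
ee_pos: [607.9, -137.5, 208.5]
ee_rot: [180.0, -0.0, -1.0]
force: [-0.4, 0.1, -0.7]
gripper_width: 24.0
gripper_force: 20.0
```

{"name": "send_rows", "arguments": {"motion": [{"tx":0,"ty":0,"tz":0.016,"rx":0,"ry":0,"rz":0,"gripper":1},{"tx":0,"ty":0,"tz":0.016,"rx":0,"ry":0,"rz":0,"gripper":1},{"tx":0,"ty":0,"tz":0.006,"rx":0,"ry":0,"rz":0,"gripper":1},{"tx":0,"ty":0,"tz":0.004,"rx":0,"ry":0,"rz":0,"gripper":1},{"tx":0,"ty":0,"tz":0.004,"rx":0,"ry":0,"rz":0,"gripper":1},{"tx":0,"ty":0,"tz":0,"rx":0,"ry":0,"rz":0,"gripper":1}]}}

```text
time_s: 17.75
ee_pos: [608.1, -137.7, 185.5]
ee_rot: [180.0, -0.0, -1.0]
force: [-0.7, 0.0, -1.5]
gripper_width: 24.0
gripper_force: 20.0
```

{"name": "send_rows", "arguments": {"motion": [{"tx":0,"ty":0,"tz":0.012,"rx":0,"ry":0,"rz":0,"gripper":1},{"tx":0,"ty":0,"tz":0.012,"rx":0,"ry":0,"rz":0,"gripper":1},{"tx":0,"ty":0,"tz":0.014,"rx":0,"ry":0,"rz":0,"gripper":1},{"tx":0,"ty":0,"tz":0.012,"rx":0,"ry":0,"rz":0,"gripper":1},{"tx":0,"ty":0,"tz":0.006,"rx":0,"ry":0,"rz":0,"gripper":1},{"tx":0,"ty":0,"tz":0.004,"rx":0,"ry":0,"rz":0,"gripper":1},{"tx":0,"ty":0,"tz":0.003,"rx":0,"ry":0,"rz":0,"gripper":1},{"tx":0,"ty":0,"tz":0,"rx":0,"ry":0,"rz":0,"gripper":1}]}}

```text
time_s: 18.75
ee_pos: [608.1, -137.8, 154.0]
ee_rot: [180.0, -0.0, -1.0]
force: [1.2, -0.5, -1.0]
gripper_width: 23.8
gripper_force: 20.0
```

{"name": "send_rows", "arguments": {"motion": [{"tx":0,"ty":0,"tz":0.002,"rx":0,"ry":0,"rz":0,"gripper":1},{"tx":0,"ty":0,"tz":0,"rx":0,"ry":0,"rz":0,"gripper":1}]}}

```text
time_s: 19.0
ee_pos: [608.1, -137.7, 153.1]
ee_rot: [180.0, -0.0, -1.0]
force: [1.0, 0.4, -0.5]
gripper_width: 23.8
gripper_force: 20.0
```

No stop past plug depth, so well_3 is clear. Going on down to about 4 mm above the seat.

{"name": "send_rows", "arguments": {"motion": [{"tx":0,"ty":0,"tz":0.012,"rx":0,"ry":0,"rz":0,"gripper":1},{"tx":0,"ty":0,"tz":0.016,"rx":0,"ry":0,"rz":0,"gripper":1},{"tx":0,"ty":0,"tz":0.016,"rx":0,"ry":0,"rz":0,"gripper":1},{"tx":0,"ty":0,"tz":0.016,"rx":0,"ry":0,"rz":0,"gripper":1},{"tx":0,"ty":0,"tz":0.012,"rx":0,"ry":0,"rz":0,"gripper":1},{"tx":0,"ty":0,"tz":0.006,"rx":0,"ry":0,"rz":0,"gripper":1},{"tx":0,"ty":0,"tz":0,"rx":0,"ry":0,"rz":0,"gripper":1}]}}

```text
time_s: 19.88
ee_pos: [608.1, -137.8, 113.9]
ee_rot: [180.0, -0.0, -1.0]
force: [-0.7, -0.3, -0.4]
gripper_width: 23.8
gripper_force: 20.0
```

{"name": "send_rows", "arguments": {"motion": [{"tx":0,"ty":0,"tz":0.002,"rx":0,"ry":0,"rz":0,"gripper":1},{"tx":0,"ty":0,"tz":0.002,"rx":0,"ry":0,"rz":0,"gripper":1},{"tx":0,"ty":0,"tz":0,"rx":0,"ry":0,"rz":0,"gripper":1}]}}

```text
time_s: 20.25
ee_pos: [608.1, -137.8, 112.1]
ee_rot: [180.0, -0.0, -1.0]
force: [0.0, -1.3, -0.4]
gripper_width: 24.1
gripper_force: 20.0
```

Now 0.5 mm at a time, until the collar touches.

{"name": "send_rows", "arguments": {"motion": [{"tx":0,"ty":0,"tz":0.001,"rx":0,"ry":0,"rz":0,"gripper":1},{"tx":0,"ty":0,"tz":0.001,"rx":0,"ry":0,"rz":0,"gripper":1},{"tx":0,"ty":0,"tz":0,"rx":0,"ry":0,"rz":0,"gripper":1}], "grip_force": 12}}

```text
time_s: 20.62
ee_pos: [608.1, -137.8, 111.0]
ee_rot: [180.0, -0.0, -1.0]
force: [-0.2, -0.6, -1.1]
gripper_width: 23.7
gripper_force: 12.0
```

{"name": "send_rows", "arguments": {"motion": [{"tx":0,"ty":0,"tz":0.001,"rx":0,"ry":0,"rz":0,"gripper":1},{"tx":0,"ty":0,"tz":0,"rx":0,"ry":0,"rz":0,"gripper":1}]}}

```text
time_s: 20.88
ee_pos: [608.2, -137.8, 110.7]
ee_rot: [180.0, -0.0, -1.0]
force: [-0.2, -0.1, 0.5]
gripper_width: 24.0
gripper_force: 12.0
```

{"name": "send_rows", "arguments": {"motion": [{"tx":0,"ty":0,"tz":0.001,"rx":0,"ry":0,"rz":0,"gripper":1},{"tx":0,"ty":0,"tz":0,"rx":0,"ry":0,"rz":0,"gripper":1}]}}

```text
time_s: 21.12
ee_pos: [608.2, -137.8, 110.7]
ee_rot: [180.0, -0.1, -1.0]
force: [-1.4, 1.1, 5.0]
gripper_width: 24.1
gripper_force: 12.0
```

The collar has landed: 5 N, and the arm stopped at 110.7. I'm opening the gripper and rising straight up.

{"name": "send_rows", "arguments": {"motion": [{"tx":0,"ty":0,"tz":0,"rx":0,"ry":0,"rz":0,"gripper":0.3},{"tx":0,"ty":0,"tz":0,"rx":0,"ry":0,"rz":0,"gripper":0},{"tx":0,"ty":0,"tz":0,"rx":0,"ry":0,"rz":0,"gripper":-0.3},{"tx":0,"ty":0,"tz":0,"rx":0,"ry":0,"rz":0,"gripper":-0.3},{"tx":0,"ty":0,"tz":-0.02,"rx":0,"ry":0,"rz":0,"gripper":-0.3},{"tx":0,"ty":0,"tz":-0.05,"rx":0,"ry":0,"rz":0,"gripper":-0.3},{"tx":0,"ty":0,"tz":-0.08,"rx":0,"ry":0,"rz":0,"gripper":-0.3},{"tx":0,"ty":0,"tz":-0.08,"rx":0,"ry":0,"rz":0,"gripper":-0.3},{"tx":0,"ty":0,"tz":-0.05,"rx":0,"ry":0,"rz":0,"gripper":-0.3},{"tx":0,"ty":0,"tz":0,"rx":0,"ry":0,"rz":0,"gripper":-0.3}]}}

```text
time_s: 22.38
ee_pos: [609.2, -138.0, 253.0]
ee_rot: [179.9, -0.4, -1.0]
force: [0.8, -0.4, -0.1]
gripper_width: 59.1
gripper_force: 0.0
```

```bash
python3 - <<'E'
from h import *
s=env.state(); print(s['time_s'],s['ee_pos'],s['force'],s['gripper_width'])
grab('scene','s3'); crop('s3',200,110,200,150,4,'c5')
E
```

```text
22.375 [ 609.1674817  -137.95239479  252.98342896] [ 0.84366207 -0.389792   -0.06247975] 59.051006178793855
```

View pics/c5.png

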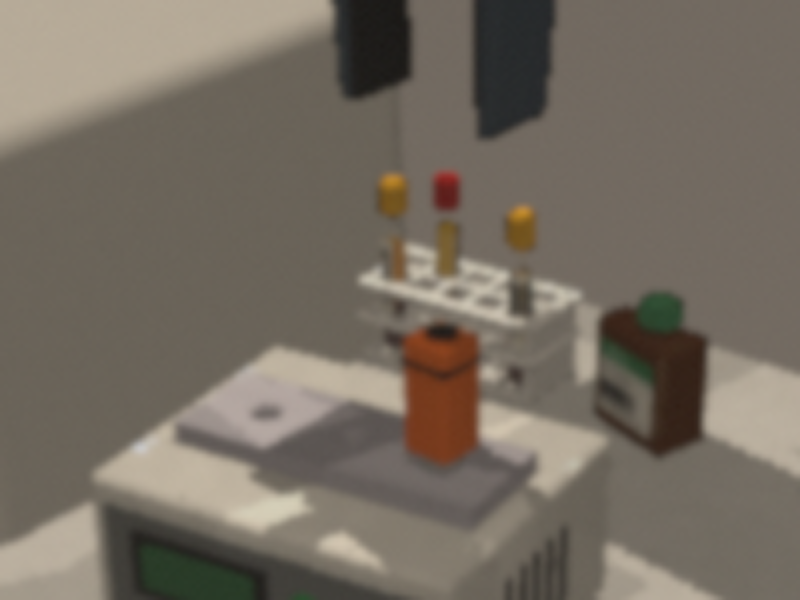

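The probe stands upright in well_3 with its collar on the block (handle at crop (441,395)). The fingers are well clear above, so I'm handing in.

```bash
python3 -c "
from workcell import env
print(env.job_done())"
```

```text
the job is handed in; nothing more can be done
None
```

The probe stands upright in well_3, the clear well, collar down on the block and released; the job is handed in at about 22 s of the 54 s, though the hand-in gave back no verdict.

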